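# Lock the loose cover screw of the instrument case

## Task

Two of the three big slotted cover screws on the instrument case are locked, with the slot in line with the two small marks beside it; the third has its slot out of line. Take the flat-bladed key from its stand, set the blade in the slot of that loose screw and turn it clockwise, seen from above, until it is fully locked like the others. Then put the key back in its stand and let go of it.

Things in the scene. Friction and masses are not known exactly. Their poses are not given: they have to be found in the camera images.
- key_grip (a point): Key hanging upright in its stand, 106 mm tall; point: middle of its grey paddle handle, 46 (x) x 24 (y) x 62 mm high; grip across the 24 mm, yaw varies. Below: collar 74 mm wide, 31 to 37 mm under this point, a shank, a steel blade 36 mm wide (x), 5 mm thick (y), 3 mm at the tip, which is 75 mm under this point. z up, 0.14 kg.
- stand_mouth (a point): Key's stand: fixed grey block 110 x 110 x 46 mm with a round through hole of 52 mm; point: middle of the hole in the top face, z up. The blade goes down the hole and the key's collar rests on the top; key_grip is then 37 mm above this point.
- slot (a point): Loose screw: round steel head 50 mm wide, slot right across it 12 mm wide, 12 mm deep, 2 mm chamfers. Point: middle of the slot's floor; x along the slot, z up; turns with the screw. One of three alike heads, 100 mm or more apart, on the white top of a fixed grey case 190 x 210 x 50 mm; which one is loose varies. The blade has 11 degrees of play each way in the slot.
- screw_a (a joint): Turn of the loose screw, growing clockwise seen from above: pi/2 is the locked stop (slot in line with the two small dark marks beside the head), 0 a quarter turn open. Starts between 0.5 and 0.95, stays where it is left, takes about 0.05 N m to turn.
Not all that is in view belongs to the job. Of the things shaped like the part that bears stand_mouth, the grey one is meant.

How it is judged (in metres and radians):
On the way, in this order (a step that is already met when the one before it is completed fails the run):
1. the key's blade is in the slot of the loose screw, before it is locked (horizontal distance between key_grip and slot below 0.02 m and z of key_grip in the frame of slot below 0.083 m and angle between key_grip's own z axis and vertical below 0.2 rad and value of joint screw_a below 1.2 rad), for 0.1 s.
2. the screw is turned to its locked stop, the key still in its slot (value of joint screw_a above 1.31 rad and horizontal distance between key_grip and slot below 0.025 m and z of key_grip in the frame of slot below 0.086 m), for 0.1 s.
At the end, for the whole second after the job is handed in: The loose screw is within 15 degrees of its locked stop (joint above 1.31 rad), turned there with the key's blade in its slot, and the key hangs in its stand again, released: its axis within 15 mm of the hole's middle, upright within 10 degrees, its collar down on the stand's top within 5 mm (value of joint screw_a above 1.31 rad and horizontal distance between key_grip and stand_mouth below 0.015 m and z of key_grip in the frame of stand_mouth between 0.032 and 0.042 m and angle between key_grip's own z axis and vertical below 0.17 rad); the robot touches nothing.
It also fails if it takes over 50 s, if anything falls off the work surface, if the arm or the gripper's body presses on something with over 40 N, if the wrist force passes 120 N, or if a joint passes its speed limit or range.

## Robot

A 6-joint arm with a two-finger parallel gripper is mounted at the origin on a cart in front of the work surface, level with it; the furniture and walls round the work are solid. World frame = base frame: x ahead of the robot, y to its left, z up, the work surface at z = 0. Lengths are in mm, angles in rad, forces in N, time in s.
With the tool pointing down it reaches from about 275 to 750 mm from the base axis. Payload 10.2 kg.
Tool frame: the origin (TCP) lies midway between the tips of the shut fingers; the grasp point (between the pads) lies 19 mm behind it; z points along the fingers, y is the direction in which the jaws open and shut (so a half turn about z gives the same grasp; the last joint's range is limited). The gripper opens to 85 mm and grips with 20 to 120 N. Pads are 22 mm wide; open, the fingers measure 114 mm over their backs; the gripper's body (76 mm by 85 mm) begins 54 mm behind the grasp point. The pads swing forward as they close: fully open they stand 13 mm farther back than shut.
Start: joints at [0.952, 0.313, 1.498, -0, 1.331, -0.223], TCP at [202.425, 484.412, 231.294] pointing down, gripper open.
Joint ranges: [-2.94, 2.94], [-0.97, 2.17], [0.19, 2.56], [-1.23, 4.37], [0.02, 3.11], [-2.88, 2.88]. Speed limits (rad/s): [2.39, 2.39, 3.01, 3.14, 3.14, 3.14].

## Interface

Orientations are given as a unit quaternion [w, x, y, z].
In Python, from rig import ctrl gives the robot as it stands.
- The arm moves only by the tool carry_out, never from a script. Its argument "plan" is a list of rows, each a list of 3 entries, a list of its own where there are three numbers: the finger opening in mm, from 0 to 85.4, then the shift along the tool's x, y, z in mm, then the turn, a rotation vector about the tool's x, y, z in units of 6 degrees (1.0 is 6 degrees). In form: [[grip, [x, y, z], [ax, ay, az]], ...]. A call has 1 to 20 rows; each row shifts and turns the commanded pose from where the row before left it, along the tool's axes as they then stand; what a row does not reach is not made up. A row lasts 1/12 s, in which the tool goes at most 41.7 mm and 7.16 degrees, less where a joint would pass 70% of its speed; a pose out of reach is approached as far as the arm can. A call with a gripper value outside its range is refused whole. The fingers move at their own pace and stop on an object; "grip_force" is the grip in N (left out, the last holds). Time passes only in rows, so rows that do not move let the fingers close. It gives the time, the measured TCP pose, the force and the opening at its end, in the units of the state.
- ctrl.sense(): the state, without advancing time (a new reading comes with each control period).
- ctrl.capture(name): name is "scene" or "top"; returns a dict with "color" (384x512x3 uint8, blue, green, red), "range_z" (384x512 float32, mm along the optical axis (not along the pixel's ray), 0 where there is no reading), "fx", "fy", "cx", "cy" (pixels), "dist_coeffs" ([k1, k2, p1, p2, k3] as OpenCV has them; the pictures are not rectified), "cam_to_world" (4x4, takes a point from camera to world coordinates). Camera axes: x right, y up, looking along -z (the intrinsics and any distortion apply to the point x, -y, -z); pixel columns grow to the right and rows downward; lengths in mm; the calibration is good to about 2 mm. A picture is of the moment at which its call begins.
- ctrl.finish_job(): hands the job in, once; it reports no verdict.
The state is a dict: "time_s": time; "joints": joint angles; "dq": joint speeds; "tau": joint torques, N m; "eef_pos": TCP position; "ee_rot": TCP orientation; "force": force on the tool from outside, world axes, zero at the start; "wrist_torque": the same for the moment, N m; "grip_width": opening from 0.0 (shut) to 1.0 (fully open).
Only numpy, scipy, OpenCV 4.12 (cv2) and the standard library are available. Lean on these libraries where they do the work, as an engineer would, in place of code of your own. Each camera call takes 0.05 s, during which the arm holds its last target.

## Working session

There is one attempt and no reset: what is moved stays moved. The work goes in short steps, Python scripts to look and compute and a tool call to move; the robot and the scene stay as the last step left them, time stands still between calls to the robot, and variables do not carry over. Pictures are saved under pics/ and viewed, and the job is handed in when it is done.

Besides the shell and the picture viewer there is one more tool, called after ">>>" by a JSON object that holds its "method" and its "body". carry_out: Moves the arm, as the interface text tells. Its arguments: {"type":"object","properties":{"plan":{"type":"array"},"grip_force":{"type":"number"}},"required":["plan"]}

```bash
ls; mkdir -p pics
python3 - <<'E'
from rig import ctrl
import cv2,numpy as np,pickle
s=ctrl.sense();print(s)
for n in ("scene","top"):
    c=ctrl.capture(n);pickle.dump(c,open(n+".pkl","wb"))
    cv2.imwrite(f"pics/{n}0.png",c["color"]);print(n,c["fx"],c["fy"],c["cx"],c["cy"],c["dist_coeffs"],np.round(c["cam_to_world"],3).tolist())
E
```

```text
pics
{'time_s': 0.0, 'joints': array([ 9.51619125e-01,  3.13437039e-01,  1.49846240e+00, -4.90598602e-05,
        1.33099871e+00, -2.23389388e-01]), 'dq': array([ 0.00046556,  0.000143  ,  0.00106297, -0.00053795, -0.00089211,
       -0.0005244 ]), 'tau': array([-2.94603024e-04, -4.12276483e+01, -2.59739345e+01, -2.52772115e-04,
        4.33204608e-03,  1.50534271e-05]), 'eef_pos': array([202.26330911, 484.18163817, 230.73217965]), 'ee_rot': array([-2.45189605e-04,  1.96599011e-01,  9.80483759e-01, -6.05420284e-04]), 'force': array([ 0.35005358, -0.28126453,  0.52319546]), 'wrist_torque': array([-0.01858725,  0.09451331,  0.01486983]), 'grip_width': 0.9990839143837648}
scene 411.45957677226244 411.45957677226244 252.0910185183025 189.5542365594699 [-0.06093954  0.          0.          0.          0.        ] [[-0.759, 0.338, -0.556, -262.47], [-0.651, -0.4, 0.646, 1154.069], [-0.004, 0.852, 0.523, 785.78], [0.0, 0.0, 0.0, 1.0]]
top 367.8436803223373 367.8436803223373 248.8229481885658 192.30673506237378 [-0.10286851  0.          0.          0.          0.        ] [[0.025, 0.988, -0.152, 326.582], [-1.0, 0.023, -0.014, 284.616], [-0.01, 0.152, 0.988, 1102.86], [0.0, 0.0, 0.0, 1.0]]
```

View pics/scene0.png

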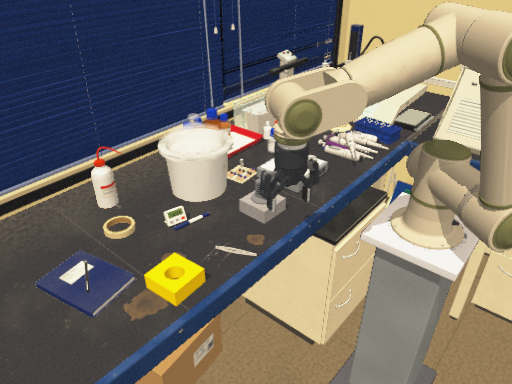

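View pics/top0.png

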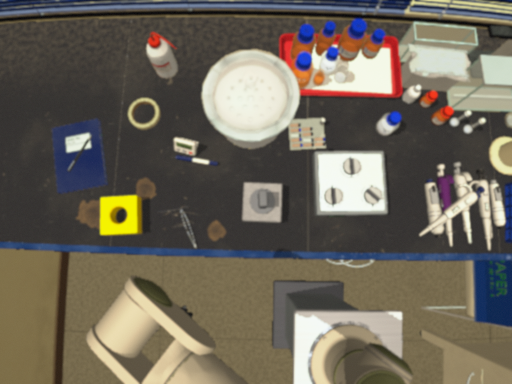

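Run:
```python
import cv2,pickle,numpy as np
c=pickle.load(open("top.pkl","rb"))
i=c["color"]
a=cv2.resize(i[145:220,308:393],None,fx=7,fy=7,interpolation=cv2.INTER_CUBIC)
b=cv2.resize(i[170:232,230:298],None,fx=7,fy=7,interpolation=cv2.INTER_CUBIC)
cv2.imwrite("pics/case.png",a);cv2.imwrite("pics/key.png",b)
```

```text
(no output)
```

View pics/case.png

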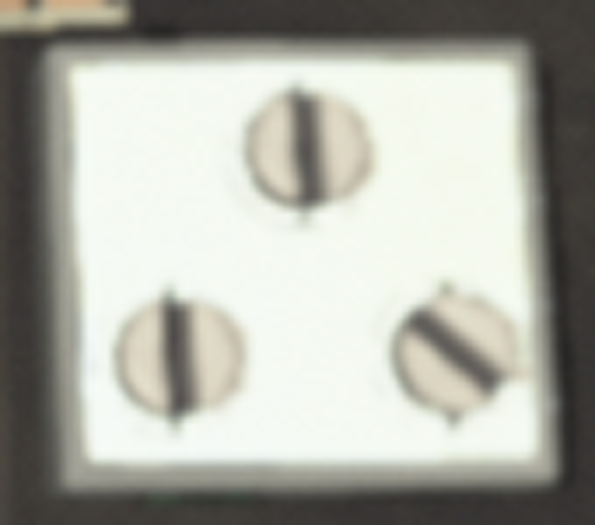

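View pics/key.png

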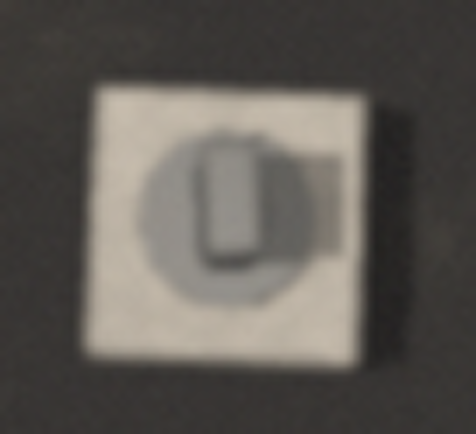

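```bash
cat > h.py <<'E'
import cv2,numpy as np,pickle
def ray(c,uv):
    K=np.array([[c["fx"],0,c["cx"]],[0,c["fy"],c["cy"]],[0,0,1.]])
    n=cv2.undistortPoints(np.array(uv,float).reshape(-1,1,2),K,np.array(c["dist_coeffs"])).reshape(-1,2)
    d=np.c_[n[:,0],-n[:,1],-np.ones(len(n))]
    M=np.array(c["cam_to_world"]); return M[:3,3],d@M[:3,:3].T
def onz(c,uv,z):
    o,d=ray(c,uv); return o+d*((z-o[2])/d[:,2])[:,None]
def ondepth(c,uv):
    o,d=ray(c,uv); r=np.array([c["range_z"][int(round(v)),int(round(u))] for u,v in np.reshape(uv,(-1,2))]); return o+d*r[:,None]
E
python3 - <<'E'
from h import *
c=pickle.load(open("top.pkl","rb"));i=c["color"]
np.set_printoptions(precision=1,suppress=True)
def comp(mask,box,name,z,minA=20):
    x0,y0,x1,y1=box
    S=8
    n,l,st,ce=cv2.connectedComponentsWithStats(mask)
    for k in range(1,n):
        if st[k][4]<minA*S*S: continue
        cn,_=cv2.findContours((l==k).astype(np.uint8),0,2)
        r=cv2.minAreaRect(max(cn,key=cv2.contourArea))
        bx=cv2.boxPoints(r); f=lambda p:(np.array(p)+.5)/S-.5+[x0,y0]
        W=onz(c,f(bx),z); ctr=onz(c,[f(r[0])],z)[0]
        e=[W[1]-W[0],W[2]-W[1]]; L=[np.linalg.norm(q) for q in e]; a=e[int(np.argmax(L))]
        print(name,"px",f(r[0]),"ctr",ctr,"size",np.array(L),"ang of long deg",np.degrees(np.arctan2(a[1],a[0])))
def up(box):
    x0,y0,x1,y1=box
    return cv2.resize(i[y0:y1,x0:x1],None,fx=8,fy=8,interpolation=cv2.INTER_CUBIC)
# depth
print("case top z",ondepth(c,[[350,195],[330,165]])[:,2],"head z",ondepth(c,[[379,192],[368,201],[372,195],[373,196]])[:,2],ondepth(c,[[346,168],[356,168]])[:,2])
print("stand z",ondepth(c,[[248,190],[248,215],[262,198],[263,201],[252,202]]))
box=(308,145,393,220);u=up(box);g=cv2.cvtColor(u,6);
hsv=cv2.cvtColor(u,40)
m=((g<130)).astype(np.uint8)*255
cv2.rectangle(m,(0,0),(0,0),0)
hd=((hsv[:,:,2]<236)).astype(np.uint8)*255
cv2.imwrite("pics/m1.png",np.hstack([m,hd])[::2,::2])
comp(m,box,"dark",62)
comp(hd,box,"head",62,100)
box=(230,170,298,232);u=up(box);g=cv2.cvtColor(u,6)
m2=(g>150).astype(np.uint8)*255
comp(m2,box,"stand",46,100)
b,gg,r=cv2.split(u.astype(int))
cv2.imwrite("pics/m2.png",np.hstack([m2,np.clip((r-b)*6,0,255).astype(np.uint8),g])[::2,::2])
E
```

```text
case top z [50.3 51.9] head z [68.3 64.2 59.1 54.7] [65.3 68.5]
stand z [[495.6 302.2  46.6]
 [422.8 300.4  45.7]
 [463.6 262.6 115.3]
 [455.4 259.7 115.1]
 [459.9 289.7  52.8]]
dark px [350. 182.] ctr [523.4   7.8  62. ] size [253.6 222.3] ang of long deg -88.31152403160554
dark px [351.4 166.1] ctr [570.6   2.8  62. ] size [ 9.7 45.2] ang of long deg -176.77965224783662
dark px [332.9 195.8] ctr [482.   58.2  62. ] size [10.2 45.7] ang of long deg -175.90547014755361
dark px [372.4 194.5] ctr [488.3 -57.2  62. ] size [ 9.4 42.9] ang of long deg -129.18944397177395
head px [350. 182.] ctr [523.4   7.8  62. ] size [253.6 222.3] ang of long deg -88.31152403160554
head px [351.3 166.2] ctr [570.1   3.   62. ] size [59.  56.3] ang of long deg -44.348115839776376
head px [333.2 195.8] ctr [482.   57.4  62. ] size [58.7 55.3] ang of long deg -48.08108397071555
stand px [261.8 201.7] ctr [462.2 261.4  46. ] size [109.  109.6] ang of long deg -91.19506693028565
```

View pics/m1.png

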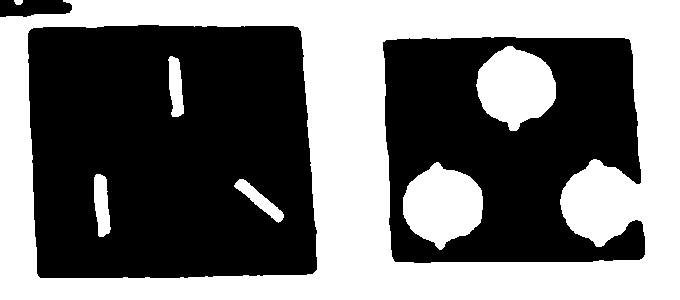

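View pics/m2.png

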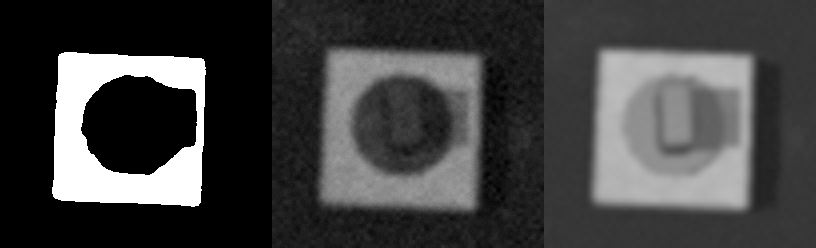

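Run:
```python
from h import *
np.set_printoptions(precision=1,suppress=True)
c=pickle.load(open("top.pkl","rb"));i=c["color"]
f=lambda p,o:(np.array(p)+.5)/7-.5+np.array(o)
C=(308,145);K=(230,170)
mk=f([[452,421],[447,287]],C);W=onz(c,mk,50);print("marks",W,W.mean(0))
for a,b in (([297,88],[305,215]),([170,290],[176,425])):
    W=onz(c,f([a,b],C),50);print("other marks",W.mean(0))
print("heads z67",onz(c,f([[311,149],[181,357],[456,353]],C),67))
box=f([[207,146],[255,146],[257,252],[210,253]],K);W=onz(c,box,114);print("handle",W,W.mean(0), np.degrees(np.arctan2(*(W[0]+W[1]-W[2]-W[3])[[1,0]])))
print("collar",onz(c,f([[226,218]],K),52))
# depth of handle
o=[];
for v in range(185,215):
  for u in range(252,275):
    p=ondepth(c,[[u,v]])[0]
    if p[2]>105:o.append(p)
o=np.array(o);print(len(o),o.mean(0),o.min(0),o.max(0),cv2.minAreaRect(o[:,:2].astype(np.float32)))
hd=[]
for v in range(183,210):
  for u in range(362,386):
    p=ondepth(c,[[u,v]])[0]
    if p[2]>61:hd.append(p)
hd=np.array(hd);print(len(hd),np.median(hd[:,2]),hd.min(0),hd.max(0),cv2.minEnclosingCircle(hd[:,:2].astype(np.float32)))
s=pickle.load(open("scene.pkl","rb"))
cv2.imwrite("pics/sk.png",cv2.resize(s["color"][150:230,220:340],None,fx=6,fy=6,interpolation=2))
```

```text
marks [[460.1 -59.5  50. ]
 [516.6 -58.9  50. ]] [488.4 -59.2  50. ]
other marks [573.1   1.9  50. ]
other marks [484.3  57.3  50. ]
heads z67 [[570.2   2.3  67. ]
 [481.9  57.7  67. ]
 [486.1 -56.4  67. ]]
handle [[484.3 270.7 114. ]
 [484.8 252.1 114. ]
 [443.3 250.6 114. ]
 [442.5 268.7 114. ]] [463.7 260.5 114. ] 2.4183098421752063
collar [[464.4 261.4  52. ]]
149 [459.7 263.2 147.1] [326.6 251.3 105.8] [ 486.2  284.6 1102.9] ((406.1556396484375, 266.5458984375), (25.053667068481445, 161.26463317871094), 86.0367202758789)
187 67.74923831895649 [326.6 -79.   61.1] [ 509.5  284.6 1102.9] ((413.99774169921875, 102.93684387207031), 201.61553955078125)
```

View pics/sk.png

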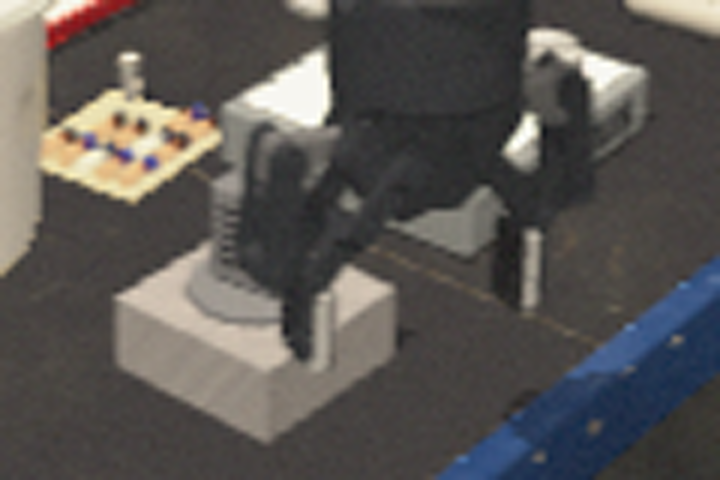

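Candidates: the screws are at (351,166) locked, (333,196) locked and (373,196), whose slot is out of line, so that one is loose. The stands are the grey one holding the key at (262,202) and the yellow one at (120,215), a decoy. The crops confirm the lower-right screw and the grey stand.

```bash
cat > go.py <<'E'
import sys,numpy as np
from rig import ctrl
from scipy.spatial.transform import Rotation as R
def go(x,y,z,yaw):
    s=ctrl.sense();q=s["ee_rot"];r=R.from_quat(q[[1,2,3,0]]) if True else 0
    d=np.array([x,y,z])-s["eef_pos"]; m=r.as_matrix(); cur=np.degrees(np.arctan2(m[1,1],m[0,1]))
    dy=(yaw-cur+180)%360-180
    # target frame: tool down, tool y at yaw
    c,sn=np.cos(np.radians(yaw)),np.sin(np.radians(yaw)); T=np.array([[-(-sn)*-1,c,0],[c,sn,0],[0,0,-1]]); T[:,0]=np.cross(T[:,1],T[:,2])
    rv=(r.inv()*R.from_matrix(T)).as_rotvec()
    print("t",round(s["time_s"],2),"pos",s["eef_pos"].round(1),"yaw",cur.round(1),"F",s["force"].round(1),"M",s["wrist_torque"].round(2),"grip",round(s["grip_width"]*85.4,1),"j",s["joints"].round(2))
    print("shift tool",(m.T@d).round(1),"turn units",(np.degrees(rv)/6).round(2))
go(*map(float,sys.argv[1:5]))
E
python3 go.py 463.5 261 200 -87.6
```

```text
t 0.1 pos [202.3 484.2 230.8] yaw 67.3 F [ 0.3  0.6 -0.2] M [-0.   -0.02  0.01] grip 85.2 j [ 0.95  0.31  1.5  -0.    1.33 -0.22]
shift tool [-327.1 -105.2   30.8] turn units [-1.000e-02  1.000e-02  2.582e+01]
```

>>> {"method": "carry_out", "body": {"plan": [[85,[-25,-8,0],[0,0,0]],[85,[-25,-8,0],[0,0,0]],[85,[-25,-8,0],[0,0,0]],[85,[-25,-8,0],[0,0,0]],[85,[-25,-8,0],[0,0,0]],[85,[-25,-8,0],[0,0,0]],[85,[-25,-8,0],[0,0,0]],[85,[-25,-8,0],[0,0,0]],[85,[-25,-8,0],[0,0,0]],[85,[-25,-8,0],[0,0,0]],[85,[-25,-8,0],[0,0,0]],[85,[-25,-8,0],[0,0,0]],[85,[-25,-8,0],[0,0,0]],[85,[0,0,0],[0,0,1]],[85,[0,0,0],[0,0,1]],[85,[0,0,0],[0,0,1]],[85,[0,0,0],[0,0,1]],[85,[0,0,0],[0,0,1]],[85,[0,0,0],[0,0,1]],[85,[0,0,0],[0,0,1]]]}}

```text
time_s: 1.77
eef_pos: [462.0, 263.1, 230.9]
ee_rot: [-0.0, 0.537, 0.844, -0.0]
force: [0.4, 0.3, -0.1]
grip_width: 0.994
```

```bash
python3 go.py 463.5 261 200 -87.6
```

```text
t 1.77 pos [462.  263.1 230.9] yaw 25.0 F [ 0.4  0.3 -0.1] M [0.   0.06 0.03] grip 84.9 j [ 0.3   0.33  1.48 -0.    1.34 -0.14]
shift tool [-2.5  0.5 30.9] turn units [-1.000e-02  1.000e-02  1.877e+01]
```

>>> {"method": "carry_out", "body": {"plan": [[85,[0,0,0],[0,0,1.1]],[85,[0,0,0],[0,0,1.1]],[85,[0,0,0],[0,0,1.1]],[85,[0,0,0],[0,0,1.1]],[85,[0,0,0],[0,0,1.1]],[85,[0,0,0],[0,0,1.1]],[85,[0,0,0],[0,0,1.1]],[85,[0,0,0],[0,0,1.1]],[85,[0,0,0],[0,0,1.1]],[85,[0,0,0],[0,0,1.1]],[85,[0,0,0],[0,0,1.1]],[85,[0,0,0],[0,0,1.1]],[85,[0,0,0],[0,0,1.1]],[85,[0,0,0],[0,0,1.1]],[85,[0,0,0],[0,0,1.1]],[85,[0,0,0],[0,0,1.1]],[85,[0,0,0],[0,0,1.1]],[85,[0,0,0],[0,0,0]]]}}

```text
time_s: 3.27
eef_pos: [462.1, 263.1, 231.0]
ee_rot: [0.0, 1.0, 0.025, -0.0]
force: [-0.1, 0.1, 0.3]
grip_width: 0.993
```

```bash
python3 go.py 463.5 261 70 -87.6
python3 - <<'E'
from rig import ctrl
import cv2
cv2.imwrite("pics/s1.png",cv2.resize(ctrl.capture("scene")["color"][100:240,180:360],None,fx=4,fy=4,interpolation=2))
E
```

```text
t 3.27 pos [462.1 263.1 231. ] yaw -87.1 F [-0.1  0.1  0.3] M [-0.02  0.03  0.06] grip 84.8 j [0.3  0.33 1.48 0.   1.34 1.82]
shift tool [  1.4   2.1 161. ] turn units [0.   0.01 0.08]
```

View pics/s1.png

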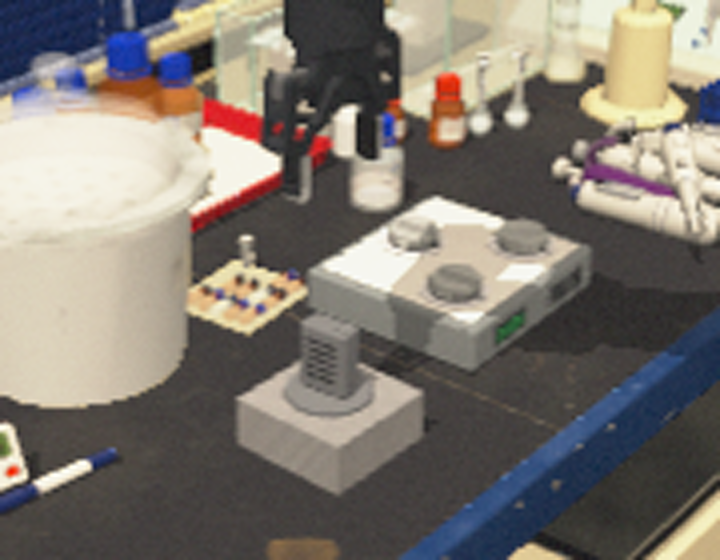

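Run:
```python
from h import *
s=pickle.load(open("scene.pkl","rb"))
print(onz(s,[[262.4,181.4]],114))
f=lambda p:(np.array(p)+.5)/4-.5+[180,100]
print(onz(s,f([[237,403],[338,446],[424,386]]),46), onz(s,f([[523,230]]),67))
```

```text
[[458.55200149 265.95748518 114.        ]]
[[512.46883169 321.48021436  46.        ]
 [409.56222676 316.11978531  46.        ]
 [410.4249351  201.13603265  46.        ]] [[485.03979529 -56.72680974  67.        ]]
```

>>> {"method": "carry_out", "body": {"plan": [[85,[1.4,2,30],[0,0,0]],[85,[0,0,30],[0,0,0]],[85,[0,0,30],[0,0,0]],[85,[0,0,30],[0,0,0]],[85,[0,0,25],[0,0,0]],[85,[0,0,16],[0,0,0]],[85,[0,0,0],[0,0,0]],[85,[0,0,0],[0,0,0]]]}}

```text
time_s: 3.98
eef_pos: [463.6, 261.2, 70.2]
ee_rot: [0.0, 1.0, 0.029, -0.001]
force: [0.5, -0.5, 0.8]
grip_width: 0.997
```

```bash
python3 go.py 463.5 261 70 -87.6
python3 - <<'E'
from rig import ctrl
import cv2,numpy as np
a=ctrl.capture("scene")["color"][130:230,210:310];b=ctrl.capture("top")["color"][160:235,225:300]
cv2.imwrite("pics/s2.png",np.hstack([cv2.resize(q,(400,400),interpolation=2) for q in(a,b)]))
E
```

```text
t 3.98 pos [463.6 261.2  70.2] yaw -86.7 F [ 0.5 -0.5  0.8] M [ 0.02 -0.02  0.04] grip 85.2 j [ 0.29  0.51  1.66 -0.    0.97  1.81]
shift tool [-0.1  0.2  0.2] turn units [0.   0.01 0.14]
```

View pics/s2.png

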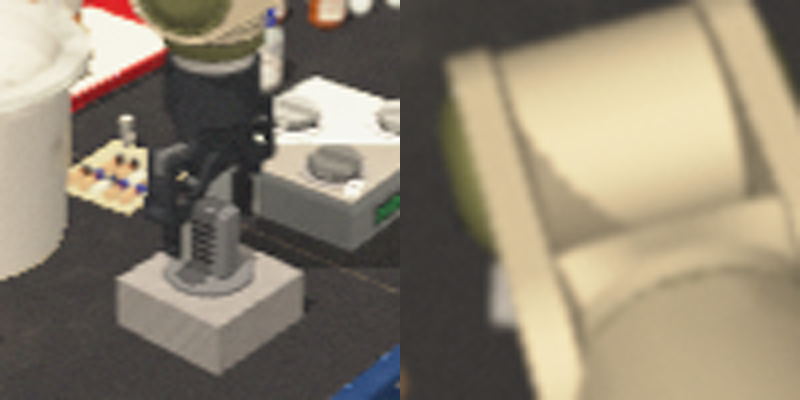

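>>> {"method": "carry_out", "body": {"plan": [[15,[0,0,0],[0,0,0.1]],[15,[0,0,0],[0,0,0]],[15,[0,0,0],[0,0,0]],[15,[0,0,0],[0,0,0]],[15,[0,0,0],[0,0,0]],[15,[0,0,0],[0,0,0]],[15,[0,0,0],[0,0,0]],[15,[0,0,0],[0,0,0]]], "grip_force": 60}}

```text
time_s: 4.75
eef_pos: [464.0, 261.3, 70.7]
ee_rot: [-0.0, 1.0, 0.022, 0.0]
force: [-0.5, -0.4, 3.7]
grip_width: 0.275
```

```bash
python3 go.py 463.5 261 70 -87.6
python3 - <<'E'
from rig import ctrl
import cv2,numpy as np
a=ctrl.capture("scene")["color"][130:230,210:310]
cv2.imwrite("pics/s3.png",cv2.resize(a,(500,500),interpolation=2))
E
```

```text
t 4.75 pos [464.  261.3  70.7] yaw -87.5 F [-0.5 -0.4  3.7] M [-0.02  0.13  0.04] grip 23.4 j [0.29 0.51 1.66 0.   0.97 1.82]
shift tool [-0.5  0.3  0.7] turn units [-0.   -0.01  0.02]
```

View pics/s3.png

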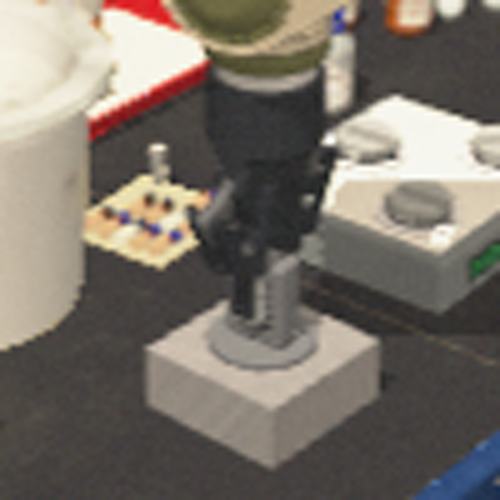

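>>> {"method": "carry_out", "body": {"plan": [[15,[0,0,-10],[0,0,0]],[15,[0,0,-25],[0,0,0]],[15,[0,0,-25],[0,0,0]],[15,[0,0,-25],[0,0,0]],[15,[0,0,-25],[0,0,0]],[15,[0.5,15,0],[0,0,0]],[15,[0.5,25,0],[0,0,0]],[15,[0.5,25,0],[0,0,0]],[15,[1,25,0],[0,0,0]],[15,[1,25,0],[0,0,0]],[15,[1,25,0],[0,0,0]],[15,[1,25,0],[0,0,0]],[15,[1,25,0],[0,0,0]],[15,[1,25,0],[0,0,0]],[15,[1,25,0],[0,0,0]],[15,[0.5,25,0],[0,0,0]],[15,[0,25,0],[0,0,0]],[15,[0,20,0],[0,0,0]],[15,[0,10,0],[0,0,0]],[15,[0,0,0],[0,0,0]]]}}

```text
time_s: 6.47
eef_pos: [486.7, -59.4, 180.3]
ee_rot: [0.0, 1.0, 0.021, -0.0]
force: [0.3, 0.1, -0.7]
grip_width: 0.274
```

>>> {"method": "carry_out", "body": {"plan": [[15,[0,0,0],[0,0,-0.8]],[15,[0,0,0],[0,0,-1]],[15,[0,0,0],[0,0,-1]],[15,[0,0,0],[0,0,-1]],[15,[0,0,0],[0,0,-1]],[15,[0,0,0],[0,0,-1]],[15,[0,0,0],[0,0,-1]],[15,[0,0,0],[0,0,-1]],[15,[0,0,0],[0,0,0]],[15,[0,0,0],[0,0,0]]]}}

```text
time_s: 7.3
eef_pos: [486.7, -57.1, 180.3]
ee_rot: [-0.0, 0.909, 0.416, -0.0]
force: [0.5, -0.2, -1.6]
grip_width: 0.273
```

```bash
python3 go.py 487 -57.5 180 -40.5
python3 - <<'E'
from rig import ctrl
import cv2,numpy as np,pickle
A=ctrl.capture("scene");B=ctrl.capture("top");pickle.dump(A,open("scene4.pkl","wb"));pickle.dump(B,open("top4.pkl","wb"))
cv2.imwrite("pics/s4.png",A["color"])
cv2.imwrite("pics/s4c.png",cv2.resize(A["color"][90:190,260:360],(600,600),interpolation=2))
E
```

```text
t 7.3 pos [486.7 -57.1 180.3] yaw -40.8 F [ 0.5 -0.2 -1.6] M [-0.07  0.06 -0.  ] grip 23.3 j [-0.36  0.28  1.68  0.    1.18  0.36]
shift tool [-0.1  0.5  0.3] turn units [-0.   -0.   -0.05]
```

View pics/s4c.png

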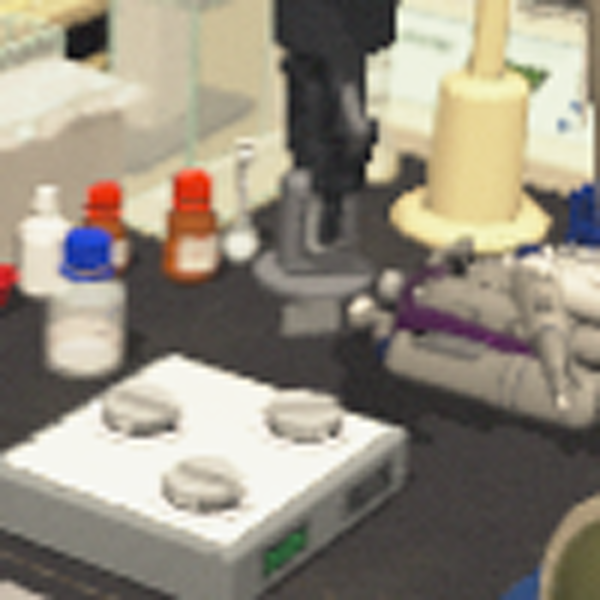

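```bash
python3 - <<'E'
from h import *
np.set_printoptions(precision=1,suppress=True)
s=pickle.load(open("scene4.pkl","rb"))
f=lambda p:(np.array(p)+.5)/6-.5+[260,90]
b=onz(s,f([[284,330],[340,334]]),117.6);print("blade tip",b,b.mean(0),np.degrees(np.arctan2(*(b[1]-b[0])[[1,0]])))
print("collar",onz(s,f([[315,272]]),180.3+12.3-31))
print("head",onz(s,f([[304,410]]),67))
cv2.imwrite("pics/s4d.png",cv2.resize(s["color"][125:175,290:325],(560,800)[:2],interpolation=2)[:600*2])
E
python3 - <<'E'
import pickle,cv2
s=pickle.load(open("scene4.pkl","rb"))
cv2.imwrite("pics/s4d.png",cv2.resize(s["color"][128:172,290:330],(545,600),interpolation=2))
E
```

```text
blade tip [[500.4 -50.1 117.6]
 [470.2 -68.  117.6]] [485.3 -59.1 117.6] -149.27524511298952
collar [[482.5 -52.6 161.6]]
head [[481.7 -50.9  67. ]]
```

View pics/s4d.png

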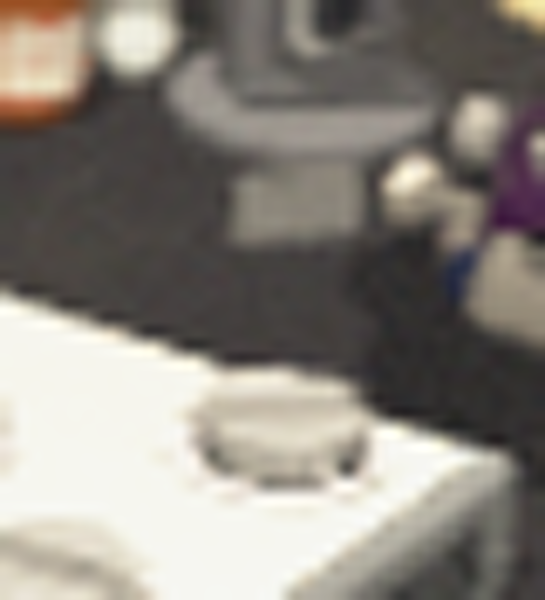

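>>> {"method": "carry_out", "body": {"plan": [[15,[0,0.8,15],[0,0,0]],[15,[0,0,15],[0,0,0]],[15,[0,0,10],[0,0,0]],[15,[0,0,5],[0,0,0]],[15,[0,0,2],[0,0,0]],[15,[0,0,2],[0,0,0]],[15,[0,0,2],[0,0,0]],[15,[0,0,0],[0,0,0]]]}}

```text
time_s: 8.07
eef_pos: [487.5, -58.6, 129.4]
ee_rot: [0.0, 0.909, 0.417, 0.0]
force: [0.1, 0.5, -0.8]
grip_width: 0.271
```

```bash
python3 go.py 487.3 -57.6 120 -40.5
python3 - <<'E'
from rig import ctrl
import cv2,numpy as np,pickle
A=ctrl.capture("scene");pickle.dump(A,open("scene5.pkl","wb"))
cv2.imwrite("pics/s5.png",cv2.resize(A["color"][128:172,290:330],(545,600),interpolation=2))
E
```

```text
t 8.07 pos [487.5 -58.6 129.4] yaw -40.7 F [ 0.1  0.5 -0.8] M [0.05 0.02 0.01] grip 23.1 j [-0.36  0.35  1.74  0.    1.06  0.35]
shift tool [ 0.7 -0.8  9.4] turn units [ 0.   -0.   -0.03]
```

View pics/s5.png

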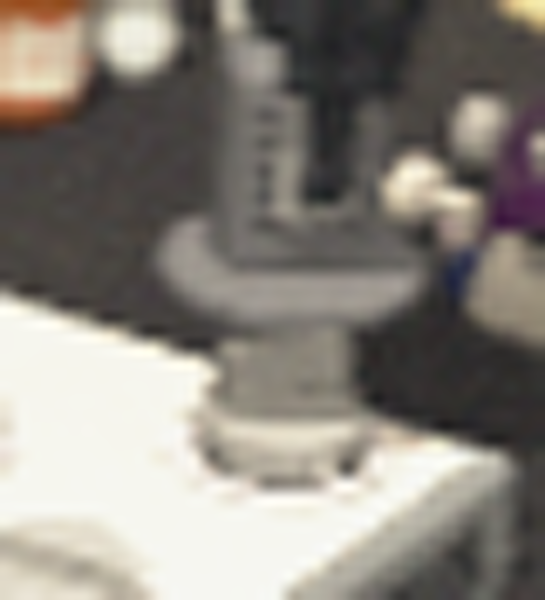

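>>> {"method": "carry_out", "body": {"plan": [[15,[0,-0.5,1],[0,0,0]],[15,[0,0,1.5],[0,0,0]],[15,[0,0,1.5],[0,0,0]],[15,[0,0,0],[0,0,0]]]}}

```text
time_s: 8.45
eef_pos: [486.9, -58.2, 125.1]
ee_rot: [-0.0, 0.909, 0.417, -0.0]
force: [-0.7, 0.8, -1.5]
grip_width: 0.272
```

```bash
python3 go.py 487.3 -57.6 120 -40.5
```

```text
t 8.45 pos [486.9 -58.2 125.1] yaw -40.7 F [-0.7  0.8 -1.5] M [0.   0.02 0.01] grip 23.2 j [-0.36  0.35  1.74  0.    1.05  0.35]
shift tool [ 0.7 -0.1  5.1] turn units [-0.    0.   -0.03]
```

>>> {"method": "carry_out", "body": {"plan": [[15,[0,0,1.5],[0,0,0]],[15,[0,0,1.5],[0,0,0]],[15,[0,0,1],[0,0,0]],[15,[0,0,0],[0,0,0]]]}}

```text
time_s: 8.78
eef_pos: [486.9, -58.2, 121.0]
ee_rot: [-0.0, 0.909, 0.417, -0.0]
force: [0.1, -0.2, -3.3]
grip_width: 0.279
```

```bash
python3 go.py 487.3 -57.6 118 -40.5
```

```text
t 8.78 pos [486.9 -58.2 121. ] yaw -40.7 F [ 0.1 -0.2 -3.3] M [-0.01  0.02 -0.02] grip 23.8 j [-0.36  0.36  1.75 -0.    1.04  0.35]
shift tool [ 0.7 -0.1  3. ] turn units [-0.    0.   -0.03]
```

>>> {"method": "carry_out", "body": {"plan": [[15,[0,0,1.5],[0,0,0]],[15,[0,0,0],[0,0,0]],[15,[0,0,0],[0,0,0]],[15,[0,0,0],[0,0,0.5]],[15,[0,0,0],[0,0,0.5]],[15,[0,0,0],[0,0,0.5]],[15,[0,0,0],[0,0,0.5]],[15,[0,0,0],[0,0,0.5]],[15,[0,0,0],[0,0,0.5]],[15,[0,0,0],[0,0,0]]]}}

```text
time_s: 9.62
eef_pos: [486.4, -57.8, 119.7]
ee_rot: [-0.001, 0.963, 0.269, -0.001]
force: [-2.6, 2.0, -0.4]
grip_width: 0.277
```

```bash
python3 go.py 487.3 -57.6 118 -90
```

```text
t 9.62 pos [486.4 -57.8 119.7] yaw -58.8 F [-2.6  2.  -0.4] M [0.58 0.62 0.09] grip 23.6 j [-0.36  0.36  1.75  0.    1.04  0.67]
shift tool [0.8 0.3 1.7] turn units [-0.01  0.01  5.2 ]
```

>>> {"method": "carry_out", "body": {"plan": [[15,[0,0,0],[0,0,0.5]],[15,[0,0,0],[0,0,0.5]],[15,[0,0,0],[0,0,0.5]],[15,[0,0,0],[0,0,0.5]],[15,[0,0,0],[0,0,0.5]],[15,[0,0,0],[0,0,0.5]],[15,[0,0,0],[0,0,0.5]],[15,[0,0,0],[0,0,0.5]],[15,[0,0,0],[0,0,0.5]],[15,[0,0,0],[0,0,0]]]}}

```text
time_s: 10.45
eef_pos: [486.3, -57.6, 119.4]
ee_rot: [-0.001, 0.999, 0.037, -0.001]
force: [-2.3, 3.5, -0.6]
grip_width: 0.274
```

```bash
python3 go.py 487.3 -57.6 118 -97
python3 - <<'E'
from rig import ctrl
import cv2,numpy as np,pickle
A=ctrl.capture("scene")
cv2.imwrite("pics/s6.png",cv2.resize(A["color"][118:172,285:335],(555,600),interpolation=2))
E
```

```text
t 10.45 pos [486.3 -57.6 119.4] yaw -85.7 F [-2.3  3.5 -0.6] M [0.78 0.6  0.03] grip 23.4 j [-0.36  0.36  1.75  0.    1.04  1.14]
shift tool [1.  0.  1.4] turn units [-0.01  0.02  1.88]
```

View pics/s6.png

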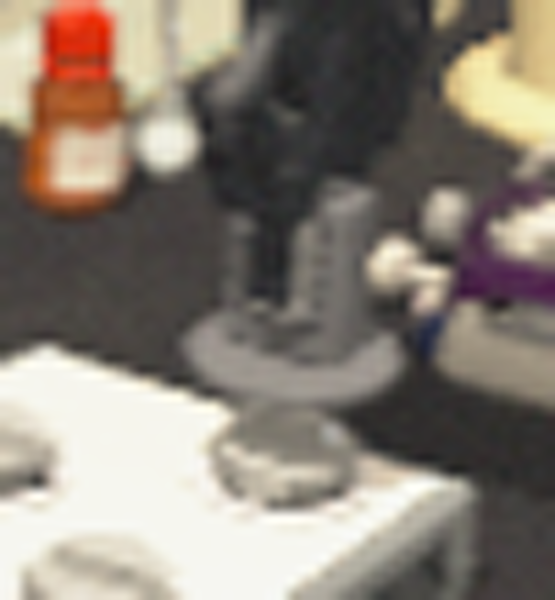

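>>> {"method": "carry_out", "body": {"plan": [[15,[0,0,0],[0,0,0.4]],[15,[0,0,0],[0,0,0.4]],[15,[0,0,0],[0,0,0.3]],[15,[0,0,0],[0,0,0]]]}}

```text
time_s: 10.83
eef_pos: [486.7, -57.9, 119.6]
ee_rot: [-0.0, 1.0, -0.019, -0.0]
force: [-1.5, 4.4, -1.5]
grip_width: 0.274
```

```bash
python3 go.py 487.3 -57.6 118 -97
```

```text
t 10.83 pos [486.7 -57.9 119.6] yaw -92.2 F [-1.5  4.4 -1.5] M [0.81 0.42 0.06] grip 23.4 j [-0.36  0.36  1.75  0.    1.03  1.25]
shift tool [ 0.6 -0.3  1.6] turn units [-0.01  0.01  0.8 ]
```

>>> {"method": "carry_out", "body": {"plan": [[15,[0,0,0],[0,0,0.3]],[15,[0,0,0],[0,0,0.3]],[15,[0,0,0],[0,0,0]]]}}

```text
time_s: 11.08
eef_pos: [486.8, -57.4, 119.6]
ee_rot: [-0.001, 0.999, -0.051, -0.0]
force: [-2.3, 6.2, -2.5]
grip_width: 0.272
```

```bash
python3 go.py 487.3 -57.6 118 -97
```

```text
t 11.08 pos [486.8 -57.4 119.6] yaw -95.8 F [-2.3  6.2 -2.5] M [1.52 0.33 0.1 ] grip 23.2 j [-0.36  0.36  1.75  0.    1.03  1.31]
shift tool [0.5 0.1 1.6] turn units [-0.02  0.01  0.2 ]
```

>>> {"method": "carry_out", "body": {"plan": [[15,[0,0,0],[0,0,0.3]],[15,[0,0,0],[0,0,0.3]],[15,[0,0,0],[0,0,0]]]}}

```text
time_s: 11.33
eef_pos: [486.9, -56.8, 119.6]
ee_rot: [-0.002, 0.997, -0.082, -0.0]
force: [-1.1, 10.2, -2.0]
grip_width: 0.28
```

```bash
python3 go.py 487.3 -57.6 118 -97
```

```text
t 11.33 pos [486.9 -56.8 119.6] yaw -99.4 F [-1.1 10.2 -2. ] M [2.4  0.06 0.18] grip 23.9 j [-0.36  0.36  1.75  0.    1.03  1.38]
shift tool [0.5 0.7 1.6] turn units [-0.03  0.01 -0.4 ]
```

>>> {"method": "carry_out", "body": {"plan": [[15,[0,0,0],[0,0,0.3]],[15,[0,0,0],[0,0,0.2]],[15,[0,0,0],[0,0,0]]]}}

```text
time_s: 11.58
eef_pos: [487.0, -56.3, 119.6]
ee_rot: [-0.002, 0.994, -0.108, -0.0]
force: [0.9, 13.7, -2.4]
grip_width: 0.273
```

```bash
python3 go.py 487.3 -57.6 118 -97
```

```text
t 11.58 pos [487.  -56.3 119.6] yaw -102.4 F [ 0.9 13.7 -2.4] M [ 2.96 -0.15  0.32] grip 23.3 j [-0.36  0.36  1.75  0.    1.03  1.43]
shift tool [0.5 1.2 1.6] turn units [-0.04  0.01 -0.9 ]
```

>>> {"method": "carry_out", "body": {"plan": [[15,[0,0,0],[0,0,-0.6]],[15,[0,0,0],[0,0,-0.6]],[15,[0,0,0],[0,0,-0.4]],[15,[0,0,0],[0,0,0]]]}}

```text
time_s: 11.92
eef_pos: [487.0, -58.0, 119.7]
ee_rot: [-0.0, 1.0, -0.023, -0.0]
force: [-1.2, 4.8, -3.0]
grip_width: 0.272
```

```bash
python3 go.py 487.3 -57.6 118 -92
```

```text
t 11.92 pos [487.  -58.  119.7] yaw -92.7 F [-1.2  4.8 -3. ] M [0.98 0.32 0.06] grip 23.3 j [-0.36  0.36  1.75  0.    1.03  1.26]
shift tool [ 0.3 -0.5  1.7] turn units [-0.    0.   -0.11]
```

>>> {"method": "carry_out", "body": {"plan": [[15,[0,-1.5,0],[0,0,0]],[15,[0,0,-3],[0,0,0]],[15,[0,0,-5],[0,0,0]],[15,[0,0,-10],[0,0,0]],[15,[0,0,-22],[0,0,0]],[15,[0,0,-24],[0,0,0]],[15,[0,0,0],[0,0,0]],[15,[0,-15,0],[0,0,0]],[15,[0,-25,0],[0,0,0]],[15,[0,-30,0],[0,0,0]],[15,[0,-30,0],[0,0,0]],[15,[0,-30,0],[0,0,0]],[15,[0,-30,0],[0,0,0]],[15,[0,-30,0],[0,0,0]],[15,[0,-30,0],[0,0,0]],[15,[0,-30,0],[0,0,0]],[15,[0,-30,0],[0,0,0]],[15,[0,-20,0],[0,0,0]],[15,[0,0,0],[0,0,0]],[15,[0,0,0],[0,0,0]]]}}

```text
time_s: 13.58
eef_pos: [502.1, 243.5, 183.9]
ee_rot: [0.0, 1.0, -0.024, 0.0]
force: [0.7, 0.0, -1.1]
grip_width: 0.273
```

```bash
python3 go.py 463 261.4 72 -87.5
python3 - <<'E'
from rig import ctrl
import cv2,numpy as np,pickle
A=ctrl.capture("top");S=ctrl.capture("scene");pickle.dump(A,open("top7.pkl","wb"))
cv2.imwrite("pics/s7.png",np.hstack([cv2.resize(A["color"][145:220,308:393],(420,400),interpolation=2),cv2.resize(S["color"][120:220,205:300],(380,400),interpolation=2)]))
E
```

```text
t 13.58 pos [502.1 243.5 183.9] yaw -92.8 F [ 0.7  0.  -1.1] M [0.04 0.01 0.  ] grip 23.3 j [ 0.24  0.42  1.47 -0.    1.25  1.86]
shift tool [-39.9 -16.  111.9] turn units [ 0.   -0.   -0.88]
```

View pics/s7.png

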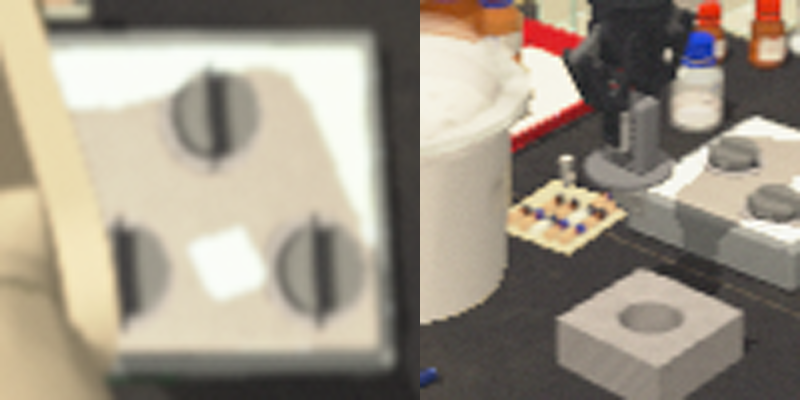

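Run:
```python
from h import *
s=pickle.load(open("scene4.pkl","rb"))
print(onz(s,[[262.4-.4,198.6]],46))
```

```text
[[461.13070419 263.9667899   46.        ]]
```

>>> {"method": "carry_out", "body": {"plan": [[15,[-20,-8,0],[0,0,0]],[15,[-20,-8,0],[0,0,0]],[15,[0,0,0],[0,0,-0.9]],[15,[0,0,20],[0,0,0]],[15,[0,0,20],[0,0,0]],[15,[0,0,15],[0,0,0]],[15,[0,0,0],[0,0,0]],[15,[0,0,0],[0,0,0]]]}}

```text
time_s: 14.35
eef_pos: [463.2, 260.1, 129.0]
ee_rot: [0.0, 1.0, 0.021, -0.0]
force: [0.0, 0.4, -0.8]
grip_width: 0.274
```

```bash
python3 go.py 463 261.4 72 -87.5
python3 - <<'E'
from rig import ctrl
import cv2,numpy as np,pickle
S=ctrl.capture("scene");A=ctrl.capture("top")
cv2.imwrite("pics/s8.png",np.hstack([cv2.resize(S["color"][130:230,205:300],(570,600),interpolation=2)]))
E
```

```text
t 14.35 pos [463.2 260.1 129. ] yaw -87.5 F [ 0.   0.4 -0.8] M [0.04 0.03 0.07] grip 23.4 j [ 0.29  0.43  1.62 -0.    1.1   1.82]
shift tool [-0.1 -1.3 57. ] turn units [ 0.    0.   -0.01]
```

View pics/s8.png

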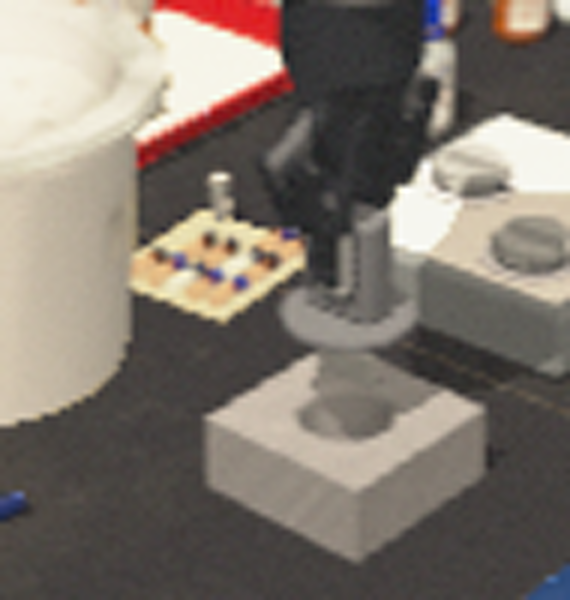

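>>> {"method": "carry_out", "body": {"plan": [[15,[0,-1.3,15],[0,0,0]],[15,[0,0,15],[0,0,0]],[15,[0,0,15],[0,0,0]],[15,[0,0,8],[0,0,0]],[15,[0,0,2],[0,0,0]],[15,[0,0,1],[0,0,0]],[15,[0,0,0],[0,0,0]]]}}

```text
time_s: 15.03
eef_pos: [463.5, 262.3, 73.6]
ee_rot: [-0.0, 1.0, 0.022, 0.001]
force: [-0.1, -0.4, -1.2]
grip_width: 0.273
```

```bash
python3 go.py 463 261.4 71 -87.5
```

```text
t 15.03 pos [463.5 262.3  73.6] yaw -87.5 F [-0.1 -0.4 -1.2] M [ 0.01  0.04 -0.05] grip 23.3 j [ 0.29  0.51  1.66 -0.    0.97  1.82]
shift tool [-0.5  0.8  2.6] turn units [-0.   -0.01  0.  ]
```

>>> {"method": "carry_out", "body": {"plan": [[15,[0,0.5,1],[0,0,0]],[15,[0,0,1],[0,0,0]],[15,[0,0,0.5],[0,0,0]],[15,[0,0,0],[0,0,0]]]}}

```text
time_s: 15.37
eef_pos: [463.2, 261.7, 70.7]
ee_rot: [-0.0, 1.0, 0.022, 0.0]
force: [-0.1, -0.5, 1.4]
grip_width: 0.277
```

```bash
python3 go.py 463 261.4 71 -87.5
```

```text
t 15.37 pos [463.2 261.7  70.7] yaw -87.5 F [-0.1 -0.5  1.4] M [-0.06  0.09  0.02] grip 23.7 j [ 0.29  0.51  1.67 -0.    0.96  1.82]
shift tool [-0.2  0.3 -0.3] turn units [-0.   -0.01  0.  ]
```

Contact begins at the same height as the original grasp, so I'll release and rise.

>>> {"method": "carry_out", "body": {"plan": [[25,[0,0,0],[0,0,0]],[40,[0,0,0],[0,0,0]],[85,[0,0,0],[0,0,0]],[85,[0,0,0],[0,0,0]],[85,[0,0,0],[0,0,0]],[85,[0,0,0],[0,0,0]],[85,[0,0,0],[0,0,0]],[85,[0,0,-10],[0,0,0]],[85,[0,0,-20],[0,0,0]],[85,[0,0,-30],[0,0,0]],[85,[0,0,-30],[0,0,0]],[85,[0,0,-30],[0,0,0]],[85,[-30,0,0],[0,0,0]],[85,[-30,-15,0],[0,0,0]],[85,[-30,-30,0],[0,0,0]],[85,[-20,-30,0],[0,0,0]],[85,[0,-30,0],[0,0,0]],[85,[0,-30,0],[0,0,0]],[85,[0,-20,0],[0,0,0]],[85,[0,0,0],[0,0,0]]]}}

```text
time_s: 17.03
eef_pos: [346.1, 413.9, 190.9]
ee_rot: [-0.001, 1.0, 0.023, 0.0]
force: [-0.1, 0.3, -0.6]
grip_width: 0.994
```

```bash
python3 go.py 463 261.4 71 -87.5
python3 - <<'E'
from rig import ctrl
import cv2,numpy as np,pickle
A=ctrl.capture("top");S=ctrl.capture("scene");pickle.dump(A,open("top9.pkl","wb"))
cv2.imwrite("pics/s9.png",np.hstack([cv2.resize(A["color"][140:230,230:395],(500,273),interpolation=2),cv2.resize(S["color"][150:240,215:310],(288,273),interpolation=2)]))
E
```

```text
t 17.03 pos [346.1 413.9 190.9] yaw -87.3 F [-0.1  0.3 -0.6] M [0.   0.03 0.03] grip 84.9 j [0.66 0.38 1.52 0.   1.25 2.18]
shift tool [109.5 158.  119.8] turn units [-0.01 -0.01  0.03]
```

View pics/s9.png

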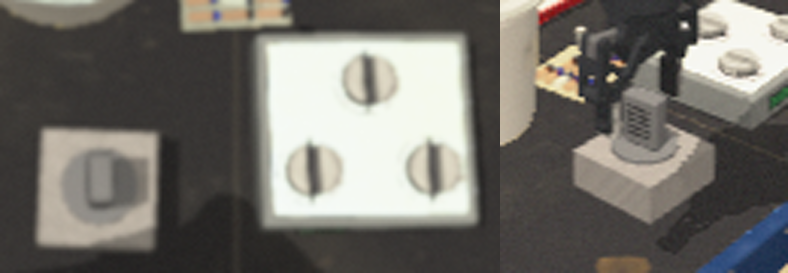

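Run:
```python
from h import *
np.set_printoptions(precision=1,suppress=True)
c=pickle.load(open("top9.pkl","rb"));x0,y0=308,145;u=cv2.resize(c["color"][145:220,308:393],None,fx=8,fy=8,interpolation=2)
m=(cv2.cvtColor(u,6)<130).astype(np.uint8)
cn,_=cv2.findContours(m,0,2)
for k in cn:
    if 1000<cv2.contourArea(k)<20000:
        r=cv2.minAreaRect(k);W=onz(c,(cv2.boxPoints(r)+.5)/8-.5+[x0,y0],62);e=max(W[1]-W[0],W[2]-W[1],key=np.linalg.norm);print(W.mean(0),np.degrees(np.arctan2(e[1],e[0]))%180)
o=np.array([p for v in range(180,215) for w in range(250,276) if c["range_z"][v,w]>0 for p in ondepth(c,[[w,v]]) if 105<p[2]<130])
print("key top",np.median(o[:,2]),(o.min(0)+o.max(0))/2)
from rig import ctrl
print(ctrl.finish_job())
```

```text
key top 114.10079958396682 [464.2 259.8 112.6]
the job is handed in; nothing more can be done
None
```

The loose screw (the front right-hand one) is locked, and the key is back in the grey stand and released. I handed the job in at about 17 s; it reports no verdict.

- **Screw:** I set the blade in the slot at about 50° from in line with the marks. I turned it clockwise until the torque rose to about 0.3 N m against the stop, well above the 0.05 N m it takes to turn. The last top picture shows its slot in line with the marks, like the other two.
- **Key:** Its top is at z = 114 mm, which means the collar is down on the stand. Its axis is at about (464, 260), roughly 2–3 mm from the hole's middle at (462, 261), and it looks upright. The gripper is open and clear of everything.

**Checks that failed or disagreed:**
- The final numeric check of the slot angle found no contours and gave no result, so the lock rests on the picture and the torque rise.
- Before insertion, the scene camera put the screw about 6 mm across the slot from the top camera's position. I used the top camera's position, and the blade went in without resistance.

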